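Show a helper how to finish the last muffin

ROBOT

A 6-joint arm with a two-finger parallel gripper is mounted at the origin on a cart in front of the work surface, level with it; the furniture and walls round the work are solid. World frame = base frame: x ahead of the robot, y to its left, z up, the work surface at z = 0. Lengths are in m, angles in rad, forces in N, time in s.
With the tool pointing down it reaches from about 0.3 to 0.775 m from the base axis. Payload 14.6 kg.
Tool frame: the origin (TCP) lies between the finger pads, 19 mm behind the fingertips; this is the grasp point; z points along the fingers, y is the line along which they close (so a half turn about z gives the same grasp; the last joint's range is limited). The gripper opens to 94 mm and grips with 3 to 60 N. Pads are 16 mm wide; open, the fingers measure 119 mm over their backs; the gripper's body (75 mm by 177 mm) begins 78 mm behind the grasp point.
Start: joints at [1.035, 0.3, 1.521, -0, 1.321, -0.067], TCP at [0.248, 0.491, 0.224] pointing down, gripper open.
Joint ranges: [-3.03, 3.03], [-0.79, 2.21], [0.23, 2.52], [-1.04, 4.18], [0, 3.07], [-2.55, 2.55]. Speed limits (rad/s): [2.22, 2.22, 2.57, 3.14, 3.14, 3.14].

INTERFACE

Orientations are given as [roll, pitch, yaw] about the fixed x, y, z axes, in that order (R = Rz(yaw) Ry(pitch) Rx(roll)).
In Python, from station import status, vision, order, silhouettes gives the robot as it stands. The module is installed in compiled form; this text tells all that it offers.
- The arm moves only by the shell command python3 -m pendant 'ROWS' [FORCE]. ROWS is JSON, one flat list of numbers, 7 for each row, row after row: the shift along the tool's x, y, z in units of 500 mm (1.0 is 500 mm), then the turn, a rotation vector about the tool's x, y, z in units of 90 degrees (1.0 is 90 degrees), then the opening, from -1 (shut) to 1 (fully open). A call has 1 to 12 rows; each row is the pose to reach, as a shift and turn from the pose commanded when the call began, along the tool's axes at that moment; what a row does not reach only later rows make up. A row lasts 1/10 s, in which the tool goes at most 50 mm and 8.59 degrees, less where a joint would pass 70% of its speed; a pose out of reach is approached as far as the arm can. A call with a number of a shift or a turn outside -1 to 1 is refused whole. A call with a gripper value outside its range is refused whole. The fingers move at their own pace and stop on an object; FORCE is the grip in N (left out, the last holds). Time passes only in rows, so rows that repeat a pose let the fingers close. It gives the time, the measured TCP pose, the force, the opening and the grip force at its end, in the units of the state.
- status.get_obs(): the state, without advancing time (a new reading comes with each control period).
- vision.camera(name): name is "side" or "top" or "wrist"; returns a dict with "pixels" (400x640x3 uint8, red, green, blue), "K" (3x3 intrinsics, pixels), "R" (3x3) and "t" (3): a world point X has camera coordinates R X + t. Camera axes: x right, y down, z forward; pixel columns grow to the right and rows downward; lengths in m; the calibration is good to about 2 mm. A picture is of the moment at which its call begins. There is no depth.
- order.hand_in(): hands the job in; it is judged then, once.
Trained networks look in a picture, given as the dict that the camera call returned (one of the last four; its "shot" number tells which), for a name from the list of things; names that differ only in an ending like _2 or _b are one class to them, and where a whole thing is asked for, a point or a joint stands for the part that bears it (a point fixed in the world has none). Each returns a list of dicts, best first, with "score" (0 to 1); they miss things now and then, are a little off and sometimes report something else, mostly with a low value. They report only what shows in the picture. A call takes as long as a camera call. They do not tell look-alikes from the thing itself.
- silhouettes(target, picture): "region" (400x640 bool, what is visible of it) and "extent" ([left, top, right, bottom] in pixels, round what is visible of it).
The state is a dict: "time_s": time; "qpos": joint angles; "joint_vel": joint speeds; "tau": joint torques, N m; "ee_pos": TCP position; "eef_rot": TCP orientation; "force": force on the tool from outside, world axes, zero at the start; "moment": the same for the moment, N m; "grip_width": finger opening in m; "grip_force": force on a finger pad.
Only numpy, scipy, OpenCV 4.12 (cv2) and the standard library are available. Lean on these libraries where they do the work, as an engineer would, in place of code of your own. Each camera call takes 0.05 s, during which the arm holds its last target. There are 200 camera calls.

TASK

Show the kitchen helper how the last muffin is finished, by pointing down with the fingertips: first at the small pink food-colour bottle, then at the muffin case that stands by itself on the worktop, and last at the one empty hole in the muffin tray that is otherwise full of cases. Each time bring the fingertips centred just above the thing, two or three centimetres clear of it, and hold still for about two seconds; go from one to the next with the hand well raised so that no other bottle or case is pointed at. Touch and move nothing, and finish still pointing at the empty hole.

Things in the scene. Friction and masses are not known exactly. Their poses are not given: they have to be found in the camera images.
- pink_bottle: small food-colour squeeze bottle, pink all over with a pink label, 32 mm across and 87 mm high with its white nozzle; loose, upright; origin at the centre of its foot on the worktop, z up. It stands in a loose row of three bottles (centres at least 70 mm apart) to the robot's right, whose order changes
- purple_bottle: small food-colour squeeze bottle, pale green with a purple label (not to be pointed at), 32 mm across and 87 mm high with its white nozzle; loose, upright; origin at the centre of its foot on the worktop, z up. It stands in a loose row of three bottles (centres at least 70 mm apart) to the robot's right, whose order changes
- orange_bottle: small food-colour squeeze bottle, pale green with an orange label (not to be pointed at), 32 mm across and 83 mm high with its white nozzle; loose, upright; origin at the centre of its foot on the worktop, z up. It stands in a loose row of three bottles (centres at least 70 mm apart) to the robot's right, whose order changes
- spare_case: white pleated paper muffin case with brown batter, 69 mm across and 35 mm high, loose, alone on the worktop to the robot's right, nearer than the bottles; origin at the centre of its foot on the worktop, z up
- tray: black steel 12-hole muffin tray, 250 mm (x) by 335 mm (y), top 36 mm above the worktop; it does not move. Three rows of four holes, 75 mm apart; eleven hold paper cases that rise to at most 46 mm above the worktop, one hole is empty. Origin at the centre of its underside, x away from the robot, y to the left, turned by up to 0.15 rad
- empty_hole: the one empty (black) hole of the tray, 70 mm across, 32 mm deep; in the near or the middle row, another place each time. Origin at the centre of its mouth, 34 mm above the worktop
- spice_jar: bystander: jar with a red lid, 45 mm across, 106 mm high, loose, beyond the bottles; origin at the centre of its foot
- carton: bystander: small white carton, 38 x 58 x 86 mm, loose, beyond the bottles; origin at the centre of its foot
Mind the look-alikes: they are no part of the job. Leave any brown or red look-alike of the pink_bottle alone.

How it is judged:
On the way, in this order (a step that is already met when the one before it is completed fails the run):
1. the tool points down just above the pink bottle and dwells (horizontal distance between the grasp point and pink_bottle below 0.028 m and height (world z) of the grasp point below 0.166 m and angle between the grasp point's own z axis and vertical above 2.3 rad), for 1.2 s.
2. then it points down just above the muffin case that stands alone and dwells (horizontal distance between the grasp point and spare_case below 0.028 m and height (world z) of the grasp point below 0.115 m and angle between the grasp point's own z axis and vertical above 2.3 rad), for 1.2 s.
3. then it points down just above the empty hole and dwells (horizontal distance between the grasp point and empty_hole below 0.028 m and height (world z) of the grasp point below 0.115 m and angle between the grasp point's own z axis and vertical above 2.3 rad), for 1.2 s.
At the end, for the whole second after the job is handed in: The tool still points down (within about 45 degrees) at the empty hole, TCP within 28 mm of its centre line and less than 115 mm above the worktop, touching nothing; bottles, spare case, jar and carton stand upright where they stood (5 mm) (all of step 3 and not (contact force between the fingers and anything else above 0.5 N) and not (contact force between the arm and anything else above 0.5 N) and distance of each of pink_bottle, purple_bottle, orange_bottle, spare_case, spice_jar, carton from where it was at the start of the episode below 0.005 m and angle between each of pink_bottle, purple_bottle, orange_bottle, spare_case, spice_jar, carton's own z axis and vertical below 0.1 rad).
It fails at once if the robot touches anything (over 0.5 N) (contact force between any of the fingers, the arm and anything else above 0.5 N).
It fails at once if a bottle, the spare case, the jar or the carton is moved by more than 10 mm (distance of any of pink_bottle, purple_bottle, orange_bottle, spare_case, spice_jar, carton from where it was at the start of the episode above 0.01 m).
It fails at once if the tool points at another bottle (TCP within 20 mm of its centre line, below 140 mm) ((horizontal distance between the grasp point and purple_bottle below 0.02 m and height (world z) of the grasp point below 0.14 m) or (horizontal distance between the grasp point and orange_bottle below 0.02 m and height (world z) of the grasp point below 0.14 m)).
It fails at once if the tool points at another place in the tray (TCP over the tray below 90 mm, more than 45 mm from the empty hole's centre line) (x of the grasp point in the frame of tray between -0.125 and 0.125 m and y of the grasp point in the frame of tray between -0.165 and 0.165 m and horizontal distance between the grasp point and empty_hole above 0.045 m and height (world z) of the grasp point below 0.09 m).
It also fails if it takes over 54 s, if anything falls off the work surface, if the arm or the gripper's body presses on something with over 40 N, if the wrist force passes 120 N, or if a joint passes its speed limit or range.

## Working session

There is one attempt and no reset: what is moved stays moved. The work goes in short steps, Python scripts to look and compute and a shell command to move; the robot and the scene stay as the last step left them, time stands still between calls to the robot, and variables do not carry over. Pictures are saved under pics/ and viewed, at most 10 in all, crops included, and the job is handed in when it is done.

```bash
mkdir -p pics
cat > h.py <<'E'
import numpy as np, cv2
from station import status, vision, order, silhouettes
def ray(c,u,v,z):
    K,R,t=map(np.array,(c["K"],c["R"],c["t"]))
    o=-R.T@t; d=R.T@np.linalg.solve(K,[u,v,1.]); return o+d*(z-o[2])/d[2]
def proj(c,X):
    p=np.array(c["K"])@(np.array(c["R"])@np.array(X)+np.array(c["t"])); return p[:2]/p[2]
def save(c,n): cv2.imwrite("pics/"+n,cv2.cvtColor(c["pixels"],cv2.COLOR_RGB2BGR))
E
python3 - <<'E'
from h import *
o=status.get_obs(); print(o["ee_pos"],o["eef_rot"],o["time_s"])
for n in("top","side"):
    c=vision.camera(n); save(c,n+".png"); print(n,(-np.array(c["R"]).T@c["t"]).round(3))
    for k in("pink_bottle","purple_bottle","orange_bottle","spare_case","tray","empty_hole","spice_jar","carton"):
        for s in silhouettes(k,c)[:4]:
            print(k,round(s["score"],2),np.round(s["extent"]))
E
```

```text
[0.24836882 0.49044675 0.22366833] [-3.14038804e+00 -7.53202465e-05  2.67281393e+00] 0.0
top [ 0.471 -0.053  1.424]
purple_bottle 0.64 [354. 189. 367. 201.]
orange_bottle 0.52 [388. 213. 401. 222.]
spare_case 0.51 [172. 162. 296. 252.]
tray 0.92 [172. 163. 293. 251.]
spice_jar 0.85 [408. 142. 432. 163.]
carton 0.57 [371. 142. 396. 161.]
side [ 0.076 -0.915  0.896]
pink_bottle 0.79 [376. 231. 390. 261.]
pink_bottle 0.72 [367. 273. 383. 303.]
pink_bottle 0.69 [378. 253. 390. 282.]
purple_bottle 0.7 [342. 208. 354. 233.]
orange_bottle 0.69 [337. 239. 351. 264.]
spare_case 0.73 [280. 234. 309. 260.]
tray 0.79 [232. 129. 334. 203.]
spice_jar 0.89 [404. 221. 429. 259.]
carton 0.6 [384. 202. 410. 237.]
```

Run:
```python
import cv2
a=cv2.imread("pics/top.png")[120:300,160:460]; cv2.imwrite("pics/topc.png",cv2.resize(a,(800,480),interpolation=cv2.INTER_CUBIC))
a=cv2.imread("pics/side.png")[120:310,220:450]; cv2.imwrite("pics/sidec.png",cv2.resize(a,(690,570),interpolation=cv2.INTER_CUBIC))
```

```text
(no output)
```

View pics/topc.png

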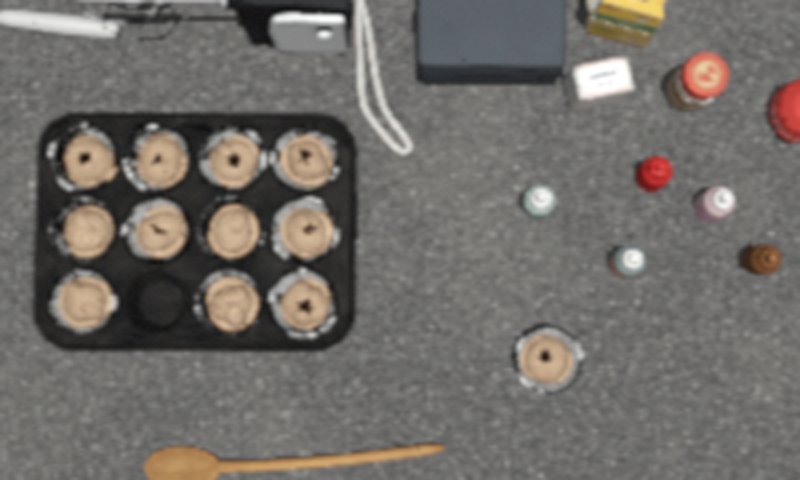

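View pics/sidec.png

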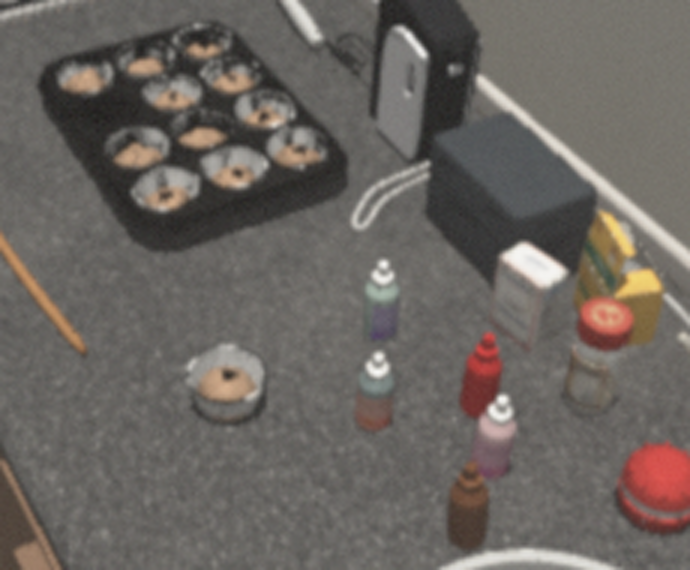

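The top view shows the pink bottle's nozzle at about (431.5, 194.6) full-frame, the lone case at (365, 254) and the empty hole at (220, 233) in the near row. The side view confirms pink between the red and brown look-alikes, with its nozzle at about (387.5, 254).

Run:
```python
from h import *
c=vision.camera("top"); s=vision.camera("side"); f=800/300
T=lambda u,v:(u/f+160,v/f+120)
S=lambda u,v:(u/3+220,v/3+120)
print("pink top",ray(c,*T(724,199),.087),"side",ray(s,*S(503,400),.087))
print("pink foot",ray(s,*S(491,465),.006))
print("case rim top",ray(c,*T(548,358),.035),"side",ray(s,*S(228,377),.035))
h=ray(c,*T(160,302),.034);print("hole",h)
for p in((85,160),(306,156),(305,304),(83,301),(232,302)):print(p,ray(c,*T(*p),.035))
# dark hole centroid
from scipy import ndimage
X=[ray(c,*T(*p),.035) for p in((83,301),(305,304),(85,160),(306,156))]
print("grid",X[0]+(X[1]-X[0])/3)
print(proj(s,h))
for n,p in(("purple",(541,198)),("orange",(632,257)),("red",(657,168)),("brown",(767,255)),("jar",(706,74))):print(n,ray(c,*T(*p),.085))
```

```text
pink top [ 0.5904438 -0.3597165  0.087    ] side [ 0.59439917 -0.3654081   0.087     ]
pink foot [ 0.5934538  -0.36496276  0.006     ]
case rim top [ 0.43432954 -0.18467398  0.035     ] side [ 0.43424365 -0.19180292  0.035     ]
hole [0.49889638 0.21368233 0.034     ]
(85, 160) [0.6474988  0.29115615 0.035     ]
(306, 156) [0.64765396 0.06160407 0.035     ]
(305, 304) [0.49414425 0.06425106 0.035     ]
(83, 301) [0.50132457 0.29271221 0.035     ]
(232, 302) [0.49754758 0.1393884  0.035     ]
grid [0.49893113 0.2165585  0.035     ]
[255.97784995 158.81134306]
purple [ 0.59486301 -0.17704331  0.085     ]
orange [ 0.53420876 -0.26626541  0.085     ]
red [ 0.6230065  -0.29411981  0.085     ]
brown [ 0.53380402 -0.40100978  0.085     ]
jar [ 0.71750971 -0.34669165  0.085     ]
```

The top and side estimates agree to within about 7 mm. The hole also matches the hole grid and the gap in the side view. Going to pink, raised, with the fingers shut.

```bash
python3 -m pendant '[-0.07,-0.06,-0.06,0,0,0,-1, -0.14,-0.12,-0.06,0,0,0,-1, -0.21,-0.18,-0.06,0,0,0,-1, -0.28,-0.24,-0.06,0,0,0,-1, -0.35,-0.30,-0.06,0,0,0,-1, -0.42,-0.36,-0.06,0,0,0,-1, -0.49,-0.42,-0.06,0,0,0,-1, -0.56,-0.48,-0.06,0,0,0,-1, -0.63,-0.54,-0.06,0,0,0,-1, -0.694,-0.604,-0.06,0,0,0,-1, -0.694,-0.604,-0.06,0,0,0,-1, -0.694,-0.604,-0.06,0,0,0,-1]'
cat > d.py <<'E'
import sys
from h import *
from scipy.spatial.transform import Rotation as Q
o=status.get_obs(); R=Q.from_euler("xyz",o["eef_rot"]).as_matrix()
w=np.array(list(map(float,sys.argv[1:4])))-o["ee_pos"]
print(o["time_s"],o["ee_pos"].round(3) if hasattr(o["ee_pos"],"round") else o["ee_pos"],np.round(o["qpos"],2),o["force"],o["grip_width"],"units",(R.T@w/.5).round(3))
E
python3 d.py .593 -.363 .25
```

```text
time_s: 2.2
ee_pos: [0.4217, 0.0639, 0.2542]
eef_rot: [3.142, -0.0, 2.67]
force: [0.0, 0.0, -0.2]
grip_width: 0.0017
grip_force: 0.0
2.2 [0.422 0.064 0.254] [ 0.06 -0.01  1.8   0.    1.35 -1.04] [ 0.00508642  0.00825756 -0.15397339] 0.001669145852105043 units [-0.693 -0.605  0.008]
```

```bash
python3 -m pendant '[-0.07,-0.06,0,0,0,0,-1, -0.14,-0.12,0,0,0,0,-1, -0.21,-0.18,0,0,0,0,-1, -0.28,-0.24,0,0,0,0,-1, -0.35,-0.30,0,0,0,0,-1, -0.42,-0.36,0,0,0,0,-1, -0.49,-0.42,0,0,0,0,-1, -0.56,-0.48,0,0,0,0,-1, -0.63,-0.54,0,0,0,0,-1, -0.693,-0.605,0,0,0,0,-1, -0.693,-0.605,0,0,0,0,-1, -0.693,-0.605,0,0,0,0,-1]'
python3 d.py .593 -.363 .133
python3 - <<'E'
from h import *
c=vision.camera("wrist"); save(c,"w1.png"); print(c["K"],proj(c,[.593,-.363,.087]))
E
```

```text
time_s: 3.4
ee_pos: [0.5947, -0.3608, 0.2531]
eef_rot: [3.141, -0.002, 2.674]
force: [0.0, 0.6, 0.3]
grip_width: 0.0002
grip_force: 0.0
3.4 [ 0.595 -0.361  0.253] [-0.6   0.63  0.98  0.    1.53 -1.7 ] [0.03340324 0.63336879 0.25452182] 0.00018082599167381275 units [ 0.001 -0.006  0.24 ]
[[277.62913294   0.         315.14159604]
 [  0.         277.62913294 202.00768557]
 [  0.           0.           1.        ]] [311.99756785 192.48944504]
```

View pics/w1.png

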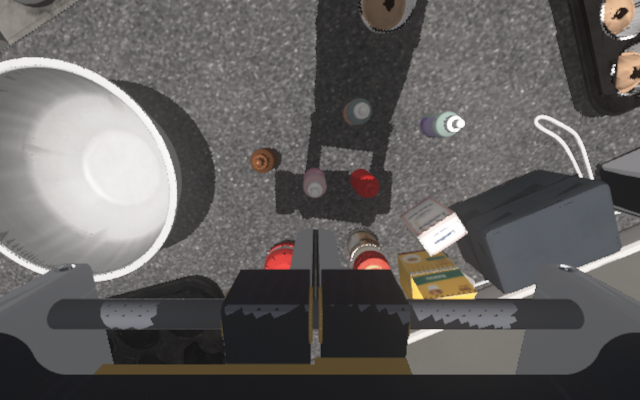

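The wrist view shows the pink nozzle at about (315, 190), against a predicted (312, 192), so the position holds. A pot with its rim near (180, 180) is close to one end of the gripper body, so I'll measure its height before descending.

Run:
```python
from h import *
a=cv2.imread("pics/top.png")[100:400,400:640]; b=cv2.imread("pics/side.png")[200:400,300:640]
cv2.imwrite("pics/pot.png",np.hstack([cv2.resize(a,(320,400)),cv2.resize(b,(476,280))[:280] if 0 else cv2.copyMakeBorder(cv2.resize(b,(476,280)),0,120,0,0,0)]))
c=vision.camera("wrist")
# near rim edge of pot seen in wrist view, for several rim heights
for z in(.1,.15,.2):
    print(z,[ray(c,u,v,z)[:2].round(3) for u,v in((178,180),(175,215),(110,85))])
```

```text
0.1 [array([ 0.509, -0.491]), array([ 0.542, -0.518]), array([ 0.392, -0.498])]
0.15 [array([ 0.512, -0.465]), array([ 0.54 , -0.487]), array([ 0.414, -0.47 ])]
0.2 [array([ 0.515, -0.438]), array([ 0.537, -0.457]), array([ 0.435, -0.443])]
```

View pics/pot.png

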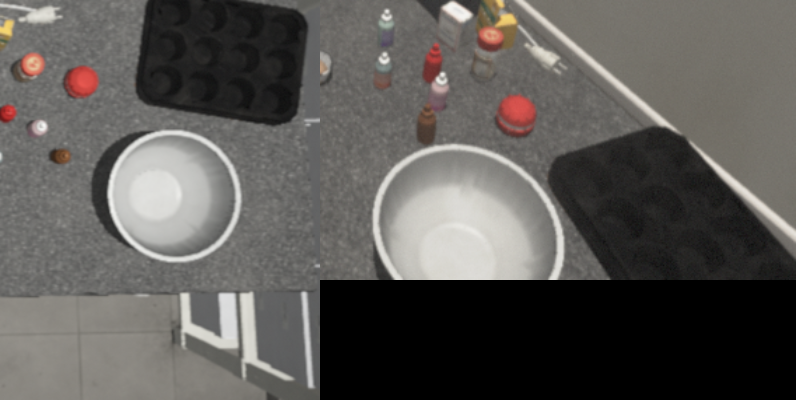

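The two views put the bowl's rim at about 0.10–0.13 m, below the 0.21 m gripper body, so descending is safe.

```bash
python3 -m pendant '[0,0,0.03,0,0,0,-1, 0,0,0.06,0,0,0,-1, 0,0,0.09,0,0,0,-1, 0,0,0.12,0,0,0,-1, 0,0,0.15,0,0,0,-1, 0,0,0.18,0,0,0,-1, 0,0,0.21,0,0,0,-1, 0,0,0.23,0,0,0,-1, 0,0,0.24,0,0,0,-1, 0,0,0.24,0,0,0,-1, 0,0,0.24,0,0,0,-1, 0,0,0.24,0,0,0,-1]'
python3 -m pendant '[0,0,0,0,0,0,-1, 0,0,0,0,0,0,-1, 0,0,0,0,0,0,-1, 0,0,0,0,0,0,-1, 0,0,0,0,0,0,-1, 0,0,0,0,0,0,-1, 0,0,0,0,0,0,-1, 0,0,0,0,0,0,-1, 0,0,0,0,0,0,-1, 0,0,0,0,0,0,-1, 0,0,0,0,0,0,-1, 0,0,0,0,0,0,-1]'
python3 -m pendant '[0,0,0,0,0,0,-1, 0,0,0,0,0,0,-1, 0,0,0,0,0,0,-1, 0,0,0,0,0,0,-1, 0,0,0,0,0,0,-1, 0,0,0,0,0,0,-1, 0,0,0,0,0,0,-1, 0,0,0,0,0,0,-1, 0,0,0,0,0,0,-1]'
python3 d.py .434 -.187 .25
python3 - <<'E'
from h import *
c=vision.camera("side"); save(c,"s2.png")
cv2.imwrite("pics/s2c.png",cv2.resize(cv2.cvtColor(c["pixels"][130:310,260:460],cv2.COLOR_RGB2BGR),(600,540)))
E
```

```text
time_s: 4.7
ee_pos: [0.5943, -0.3622, 0.1351]
eef_rot: [-3.141, 0.001, 2.673]
force: [-0.2, 0.8, -0.8]
grip_width: 0.0005
grip_force: 0.0
time_s: 5.9
ee_pos: [0.594, -0.362, 0.1343]
eef_rot: [-3.142, -0.0, 2.673]
force: [0.4, 0.1, -0.3]
grip_width: 0.0004
grip_force: 0.0
time_s: 6.8
ee_pos: [0.5941, -0.362, 0.1342]
eef_rot: [-3.142, -0.0, 2.673]
force: [0.7, -0.4, -0.6]
grip_width: 0.0004
grip_force: 0.0
6.8 [ 0.594 -0.362  0.134] [-0.6   0.7   1.14 -0.    1.3  -1.7 ] [ 0.73427599 -0.42482744 -0.5529166 ] 0.0004325463992728298 units [ 0.444  0.168 -0.232]
```

View pics/s2c.png

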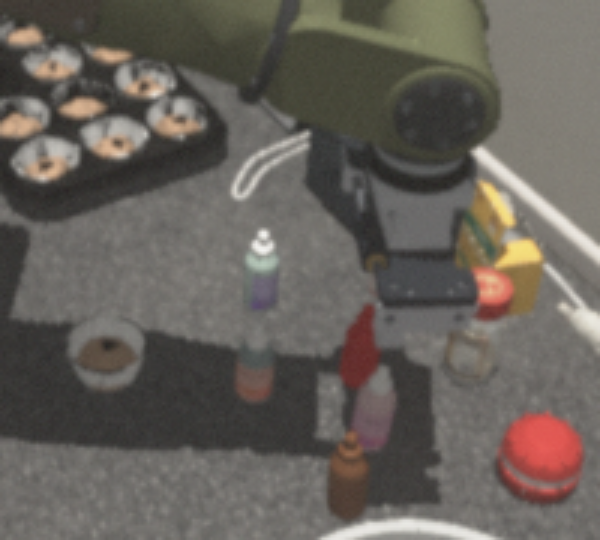

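Odd: the gripper appears right of the nozzle in this view, at crop (430, 320), with the nozzle at (380, 375) and no visible fingers. I'll check the projections before going on.

Run:
```python
from h import *
e=np.array(status.get_obs()["ee_pos"])
P={"tcp":e,"tip":e-[0,0,.019],"body":e+[0,0,.078],"noz":np.array([.593,-.363,.087])}
out=[]
for n in("side","top","wrist"):
    c=vision.camera(n); im=cv2.cvtColor(c["pixels"],cv2.COLOR_RGB2BGR)
    p={k:proj(c,v) for k,v in P.items()}; print(n,{k:v.round(0) for k,v in p.items()})
    u,v=map(int,p["tip"]); u0=min(max(u-50,0),540); v0=min(max(v-70,0),260)
    a=cv2.resize(im[v0:v0+140,u0:u0+100],(260,364),interpolation=cv2.INTER_CUBIC)
    for k,col in(("tip",(0,255,255)),("noz",(0,255,0)),("body",(255,0,0))): cv2.circle(a,tuple(int(x) for x in (p[k]-[u0,v0])*2.6),4,col,1)
    out.append(a)
cv2.imwrite("pics/chk.png",np.hstack(out))
```

```text
side {'tcp': array([389., 239.]), 'tip': array([388., 244.]), 'body': array([393., 215.]), 'noz': array([387., 253.])}
top {'tcp': array([436., 192.]), 'tip': array([435., 192.]), 'body': array([444., 188.]), 'noz': array([433., 194.])}
wrist {'tcp': array([314., 253.]), 'tip': array([314., 241.]), 'body': array([313., 349.]), 'noz': array([312., 226.])}
```

View pics/chk.png

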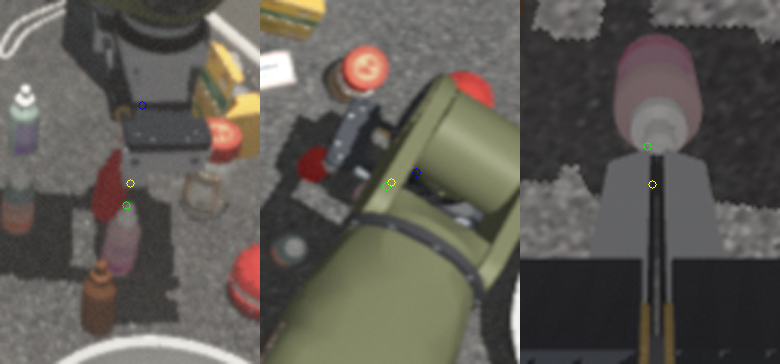

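The projected tip lies over the nozzle. In the wrist view the nozzle and fingers share one centre line, with about 5 mm of residual, well within 28 mm. Now rise, then cross to the lone case.

```bash
python3 -m pendant '[0,0,-0.04,0,0,0,-1, 0,0,-0.08,0,0,0,-1, 0,0,-0.12,0,0,0,-1, 0,0,-0.16,0,0,0,-1, 0,0,-0.2,0,0,0,-1, 0,0,-0.23,0,0,0,-1, 0.08,0.03,-0.23,0,0,0,-1, 0.16,0.06,-0.23,0,0,0,-1, 0.24,0.09,-0.23,0,0,0,-1, 0.32,0.12,-0.23,0,0,0,-1, 0.4,0.15,-0.23,0,0,0,-1, 0.444,0.168,-0.23,0,0,0,-1]'
python3 d.py .434 -.188 .081
python3 - <<'E'
from h import *
c=vision.camera("wrist"); print(proj(c,[.434,-.188,.035]))
for s in silhouettes("spare_case",c)[:3]: print(s["score"],s["extent"],(s["extent"][0]+s["extent"][2])/2,(s["extent"][1]+s["extent"][3])/2)
E
```

```text
time_s: 8.2
ee_pos: [0.4322, -0.185, 0.2496]
eef_rot: [3.142, 0.001, 2.673]
force: [0.6, -0.6, 0.1]
grip_width: 0.0005
grip_force: 0.0
8.2 [ 0.432 -0.185  0.25 ] [-0.48  0.1   1.7   0.    1.34 -1.58] [ 0.60752008 -0.59871393  0.11312244] 0.0005064301977820407 units [-0.006 -0.004  0.337]
[313.0282393  186.75871386]
0.71 [290.2, 159.8, 342.9, 210.4] 316.54999999999995 185.10000000000002
```

Matches within 3 px. Descend to 0.081 and hold.

```bash
python3 -m pendant '[0,0,0.04,0,0,0,-1, 0,0,0.08,0,0,0,-1, 0,0,0.12,0,0,0,-1, 0,0,0.16,0,0,0,-1, 0,0,0.2,0,0,0,-1, 0,0,0.24,0,0,0,-1, 0,0,0.28,0,0,0,-1, 0,0,0.31,0,0,0,-1, 0,0,0.33,0,0,0,-1, 0,0,0.335,0,0,0,-1, 0,0,0.335,0,0,0,-1, 0,0,0.335,0,0,0,-1]'
python3 -m pendant '[0,0,0,0,0,0,-1, 0,0,0,0,0,0,-1, 0,0,0,0,0,0,-1, 0,0,0,0,0,0,-1, 0,0,0,0,0,0,-1, 0,0,0,0,0,0,-1, 0,0,0,0,0,0,-1, 0,0,0,0,0,0,-1, 0,0,0,0,0,0,-1, 0,0,0,0,0,0,-1, 0,0,0,0,0,0,-1, 0,0,0,0,0,0,-1]'
python3 -m pendant '[0,0,0,0,0,0,-1, 0,0,0,0,0,0,-1, 0,0,0,0,0,0,-1, 0,0,0,0,0,0,-1, 0,0,0,0,0,0,-1, 0,0,0,0,0,0,-1, 0,0,0,0,0,0,-1, 0,0,0,0,0,0,-1, 0,0,0,0,0,0,-1]'
python3 d.py .499 .215 .25
```

```text
time_s: 9.5
ee_pos: [0.4344, -0.187, 0.0824]
eef_rot: [-3.142, 0.001, 2.673]
force: [0.2, -0.4, 0.2]
grip_width: 0.0005
grip_force: 0.0
time_s: 10.7
ee_pos: [0.4339, -0.1867, 0.0817]
eef_rot: [3.142, -0.0, 2.673]
force: [0.5, -0.0, -0.0]
grip_width: 0.0005
grip_force: 0.0
time_s: 11.6
ee_pos: [0.434, -0.1867, 0.0818]
eef_rot: [-3.142, 0.0, 2.673]
force: [-0.5, 0.4, -0.1]
grip_width: 0.0003
grip_force: 0.0
11.6 [ 0.434 -0.187  0.082] [-0.48  0.31  1.88 -0.    0.96 -1.59] [-0.53321757  0.3995475  -0.14498366] 0.0002666449154457856 units [ 0.247  0.776 -0.336]
```

```bash
python3 -m pendant '[0,0,-0.05,0,0,0,-1, 0,0,-0.1,0,0,0,-1, 0,0,-0.15,0,0,0,-1, 0,0,-0.2,0,0,0,-1, 0,0,-0.25,0,0,0,-1, 0,0,-0.3,0,0,0,-1, 0,0,-0.335,0,0,0,-1, 0,0,-0.335,0,0,0,-1]'
python3 -m pendant '[0.025,0.08,0,0,0,0,-1, 0.05,0.16,0,0,0,0,-1, 0.075,0.24,0,0,0,0,-1, 0.1,0.32,0,0,0,0,-1, 0.125,0.4,0,0,0,0,-1, 0.15,0.48,0,0,0,0,-1, 0.175,0.56,0,0,0,0,-1, 0.2,0.64,0,0,0,0,-1, 0.225,0.72,0,0,0,0,-1, 0.247,0.776,0,0,0,0,-1, 0.247,0.776,0,0,0,0,-1, 0.247,0.776,0,0,0,0,-1]'
python3 d.py .499 .215 .087
python3 - <<'E'
from h import *
c=vision.camera("wrist"); save(c,"w3.png"); print(proj(c,[.499,.215,.034]))
E
```

```text
time_s: 12.4
ee_pos: [0.4346, -0.187, 0.2513]
eef_rot: [-3.142, 0.004, 2.673]
force: [0.3, -0.2, 0.2]
grip_width: 0.0007
grip_force: 0.0
time_s: 13.6
ee_pos: [0.4987, 0.2153, 0.2479]
eef_rot: [-3.14, -0.001, 2.674]
force: [0.1, -0.5, -0.3]
grip_width: 0.0004
grip_force: 0.0
13.6 [0.499 0.215 0.248] [ 0.34  0.27  1.51 -0.    1.37 -0.76] [ 0.12982539 -0.54285341 -0.29391883] 0.00041035713542843813 units [-0.001  0.     0.322]
[314.54556279 185.32208527]
```

View pics/w3.png

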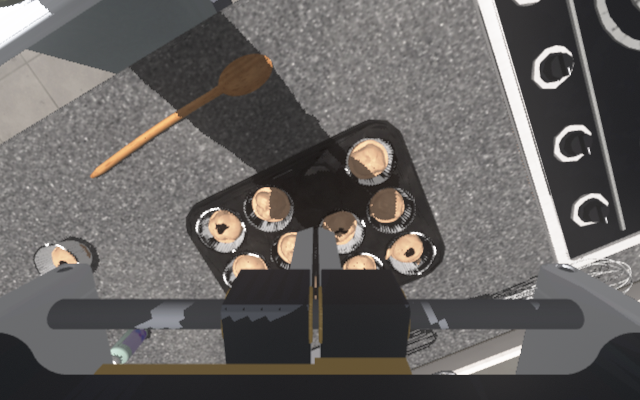

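The hole is the dark gap midway between its row neighbours at (270, 207) and (368, 160), so at (319, 184); the prediction was (315, 185). Descend.

```bash
python3 -m pendant '[0,0,0.04,0,0,0,-1, 0,0,0.08,0,0,0,-1, 0,0,0.12,0,0,0,-1, 0,0,0.16,0,0,0,-1, 0,0,0.2,0,0,0,-1, 0,0,0.24,0,0,0,-1, 0,0,0.28,0,0,0,-1, 0,0,0.31,0,0,0,-1, 0,0,0.33,0,0,0,-1, 0,0,0.33,0,0,0,-1, 0,0,0.33,0,0,0,-1, 0,0,0.33,0,0,0,-1]'
python3 -m pendant '[0,0,0,0,0,0,-1, 0,0,0,0,0,0,-1, 0,0,0,0,0,0,-1, 0,0,0,0,0,0,-1, 0,0,0,0,0,0,-1, 0,0,0,0,0,0,-1, 0,0,0,0,0,0,-1, 0,0,0,0,0,0,-1, 0,0,0,0,0,0,-1, 0,0,0,0,0,0,-1, 0,0,0,0,0,0,-1, 0,0,0,0,0,0,-1]'
python3 -m pendant '[0,0,0,0,0,0,-1, 0,0,0,0,0,0,-1, 0,0,0,0,0,0,-1, 0,0,0,0,0,0,-1, 0,0,0,0,0,0,-1, 0,0,0,0,0,0,-1, 0,0,0,0,0,0,-1, 0,0,0,0,0,0,-1, 0,0,0,0,0,0,-1, 0,0,0,0,0,0,-1]'
python3 -c "from station import order; print(order.hand_in())"
```

```text
time_s: 14.85
ee_pos: [0.4995, 0.2152, 0.0851]
eef_rot: [3.141, 0.001, 2.673]
force: [-0.0, 0.1, 0.4]
grip_width: 0.0005
grip_force: 0.0
time_s: 16.05
ee_pos: [0.4991, 0.2152, 0.0842]
eef_rot: [-3.142, -0.0, 2.673]
force: [-0.0, 0.1, -0.1]
grip_width: 0.0002
grip_force: 0.0
time_s: 17.05
ee_pos: [0.4991, 0.2152, 0.0843]
eef_rot: [-3.142, 0.0, 2.673]
force: [-0.1, 0.1, 0.4]
grip_width: 0.0004
grip_force: 0.0
the job is handed in; nothing more can be done
None
```

The arm pointed at the pink bottle, then the lone case, then the empty hole, holding about two seconds at each. I saw no sign of contact, and I handed the job in at about 17 s, still pointing at the hole; no verdict came back.

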